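# Hang the painted tree to dry and hold the drip tray under it

### The arm

A 6-joint arm with a two-finger parallel gripper is mounted at the origin on the work surface. World frame = base frame: x ahead of the robot, y to its left, z up, the work surface at z = 0. Lengths are in m, angles in rad, forces in N, time in s.
With the tool pointing down it reaches from about 0.35 to 0.775 m from the base axis. Payload 5.5 kg.
Tool frame: the origin (TCP) lies at the very end of the fingers, on their centre line; the grasp point (between the pads) lies behind it (env.hold_point_z is the z of the grasp point in the tool frame, in m); z points along the fingers, y is the line along which they close (so a half turn about z gives the same grasp; the last joint's range is limited). The gripper opens to 85 mm and grips with 20 to 120 N. Pads are 22 mm wide; open, the fingers measure 114 mm over their backs; the gripper's body (76 mm by 85 mm) begins 54 mm behind the grasp point. The pads swing forward as they close: fully open they stand 13 mm farther back than shut.
Start: joints at [-1.475, 0.313, 0.046, 1.304, 0, 1.431], TCP at [0.134, -0.559, 0.231] pointing down, gripper open.
Joint ranges: [-2.76, 2.76], [-0.86, 1.69], [-1.03, 1.26], [-2.2, 2.34], [-1.47, 1.5], [-3.14, 3.14]. Speed limits (rad/s): [2.57, 2.57, 3.14, 3.14, 3.14, 3.14].

### API

Orientations are given as a unit quaternion [w, x, y, z].
In Python, from workcell import env gives the robot as it stands.
- The arm moves only by the tool arm_command, never from a script. Its argument "rows" is a list of rows, each an object with "delta_pos": the shift along the tool's x, y, z scaled (see below), a list of three; "rot": the turn, a rotation vector about the tool's x, y, z scaled (see below), a list of three; "fingers": the closure, from 0 (fully open) to 1 (shut). A call has 1 to 20 rows; each row shifts and turns the commanded pose from where the row before left it, along the tool's axes as they then stand; what a row does not reach is not made up. The controller multiplies each number of a shift by 0.02 m and each number of a turn by 360 degrees. A row lasts 1/10 s, in which the tool goes at most 50 mm and 8.59 degrees, less where a joint would pass 70% of its speed; a pose out of reach is approached as far as the arm can. A call with a number of a shift or a turn outside -1 to 1 is refused whole. A call with a gripper value outside its range is refused whole. The fingers move at their own pace and stop on an object; "squeeze" is the grip in N (left out, the last holds). Time passes only in rows, so rows that do not move let the fingers close. It gives the time, the measured TCP pose, the force and the opening at its end, in the units of the state.
- env.get_state(): the state, without advancing time (a new reading comes with each control period).
- env.read_camera(name): name is "scene" or "top" or "wrist"; returns (picture, depth): 420x560x3 uint8, blue, green, red; 420x560 float32, m along the optical axis (not along the pixel's ray), 0 where there is no reading.
- env.get_calibration(name): a dict with "mtx" (3x3 intrinsics, pixels), "R" (3x3) and "t" (3): a world point X has camera coordinates R X + t. Camera axes: x right, y down, z forward; pixel columns grow to the right and rows downward; lengths in m; the calibration is good to about 2 mm. The wrist camera is an equidistant fisheye: a pixel r from the principal point sees the ray r / f radians off the axis. A picture is of the moment at which its call begins: read the wrist's pose just before it. get_calibration takes no time and is no camera call; for the wrist camera it gives the pose at the moment of the call.
- env.hand_in(): hands the job in, once; it reports no verdict.
The state is a dict: "clock": time; "joint_pos": joint angles; "qvel": joint speeds; "tau": joint torques, N m; "tcp_pos": TCP position; "orientation": TCP orientation; "wrist_force": force on the tool from outside, world axes, zero at the start; "ft_torque": the same for the moment, N m; "finger_gap": finger opening in m.
Only numpy, scipy, OpenCV 4.12 (cv2) and the standard library are available. Lean on these libraries where they do the work, as an engineer would, in place of code of your own. Each camera call takes 0.05 s, during which the arm holds its last target. There are 200 camera calls.

### The job

Take the green tree-shaped frame out of its slotted block (its bare wooden tab is easy to grip) and hang it on the drying stand's steel bar, with the bar through the frame, and let go of it. Then pull the red handle of the spring-return drip tray out until the orange pointer is level with the red clip on the scale, and keep holding it there: finish with the fingers still holding the handle, because the tray springs back if let go. Leave the glue bottle, the little ornament and the bead jar standing where they are.

Things in the scene. Friction and masses are not known exactly. Their poses are not given: they have to be found in the camera images.
- tree: Loose flat upright triangular frame like a Christmas tree, green, with a bare wooden tab on top; same front and back. 14 thick (x), 140 wide at the foot (y), 190 tall (z up), about 0.1 kg. Origin: centre of underside. Bars 14 wide; the opening runs from height 14 (100 wide) to a point at 132 and is 62 wide at 60. Tab: 14 (x) by 24 (y), height 142 to 190. Starts in the block's slot.
- tab (a point): Point on the axis of the tree's tab, 12 below the tab's top and 178 above the tree's underside: a good place to pinch it from above, across its 14 thickness. Axes as the tree's.
- notch (a point): Point in the tree's opening, 117 above its underside: where the centre of the stand's bar lies when the tree hangs on it. Axes as the tree's.
- block: Fixed light-wood block, 66 by 160 by 36 high, with a slot along its y, 18 wide, 24 deep, floor at height 12, open at both ends, in which the tree stands. Origin: centre of the underside.
- stand: Fixed drying stand. Plywood base 12 thick, x = 75 to 260, y = -110 to 110 in its frame; posts at x = 200, y = +-95 carry a 20 by 20 crossbeam, top at 205. From its middle a steel bar sticks out level along -x (towards the robot) to a free end with a black knob 20 in diameter (x = 75 to 85). Origin on the bench under the tray handle's home; x from handle to posts, z up.
- bar (a point): Point on the axis of the stand's steel bar (12 in diameter), half way along it: x = 135, height 195 in the stand's frame, 60 from the free end's tip, 55 from the crossbeam. The tree goes on over the free end, moving along the stand's +x, its own x along the bar. Axes as the stand's.
- tray: Sliding part of the stand: red cross-handle, two steel rods (10 in diameter, y = +-50) and an aluminium drip tray (115 by 130, rim at height 46; x = 145 to 260 at home). Slides level along the stand's -x from 0 (home, the start) to 100 mm; a spring pulls it home with 2 N at home plus 0.9 N per 10 mm. Origin as the stand's when home, moving with it; axes as the stand's.
- handle (a point): Middle of the red cross-handle: a round bar along the stand's y, 14 in diameter, 110 long, centre 42 above the bench. Between the rods (90 clear) it is free on all sides, with nothing but the bench below it. Moves with the slide. Axes as the stand's.
- pointer (a point): Tip of the orange pointer that moves with the tray on the stand's +y side, beside the white scale; 44 above the bench, at x = 165 of the stand when home. Axes as the stand's.
- mark (a point): The mark: the red clip that sits on the white scale, half way through its thickness, at its end beside the pointer (clip 4 thick along the stand's x, 22 wide, 16 tall). The pointer is on the mark when both have the same x in the stand's frame. It lies 55 to 75 mm from the pointer's home, towards the stand's -x. Axes as the stand's.
- glue: Bystander: white glue bottle with orange cap, 58 in diameter, 150 tall. Origin: centre of the underside.
- ornament: Bystander: finished ornament of three green discs on a white 56 mm cube-like foot, 68 across, 120 tall. Origin: centre of the underside.
- jar: Bystander: glass jar with yellow lid, 60 in diameter, 75 tall. Origin: centre of the underside.
Mind the look-alikes: they are no part of the job. There is more than one size of the tree; the one meant has the size given above.

How it is judged:
On the way, in this order (a step that is already met when the one before it is completed fails the run):
1. the tree hangs on the bar, released (x of notch in the frame of bar between -0.05 and 0.05 m and y of notch in the frame of bar between -0.015 and 0.015 m and z of notch in the frame of bar between -0.012 and 0.012 m and angle between tree's own z axis and vertical below 0.25 rad and contact force between tree and stand above 0.3 N and contact force between tree and the arm below 0.05 N and contact force between tree and the fingers below 0.05 N and contact force between tree and tray below 0.05 N and linear speed of tree below 0.05 m/s), for 0.2 s.
2. the tray is held at the mark (x of pointer in the frame of mark between -0.006 and 0.006 m and contact force between the fingers and tray above 2 N and linear speed of tray below 0.02 m/s), for 0.3 s.
At the end, for the whole second after the job is handed in: The tree hangs still on the bar (notch within 50 mm of the bar point along the bar, 15 mm sideways, 12 mm in height), upright within 0.25 rad, touched by neither robot nor tray; the pointer is still, within 6 mm of the mark along the slide, and the fingers hold the tray with over 2 N (all of step 1 and all of step 2); the arm keeps its last pose, push and grip.
It fails at once if the glue bottle is pushed away or knocked over (distance of glue from where it was at the start of the episode above 0.03 m or angle between glue's own z axis and vertical above 0.5 rad).
It fails at once if the finished ornament is pushed away or knocked over (distance of ornament from where it was at the start of the episode above 0.03 m or angle between ornament's own z axis and vertical above 0.5 rad).
It fails at once if the bead jar is pushed away or knocked over (distance of jar from where it was at the start of the episode above 0.03 m or angle between jar's own z axis and vertical above 0.5 rad).
It also fails if it takes over 64 s, if anything falls off the work surface, if the arm or the gripper's body presses on something with over 40 N, if the wrist force passes 120 N, or if a joint passes its speed limit or range.

## Working session

There is one attempt and no reset: what is moved stays moved. The work goes in short steps, Python scripts to look and compute and a tool call to move; the robot and the scene stay as the last step left them, time stands still between calls to the robot, and variables do not carry over. Pictures are saved under pics/ and viewed, on a budget of 10 in all, crops included, one or two more only if the job needs it, and the job is handed in when it is done.

Besides the shell and the picture viewer there is one more tool, called after "Emit:" by a JSON object that holds its "name" and its "arguments", one argument or row to a line. arm_command: Moves the arm, as the interface text tells. Shifts and turns lie within -1 to 1; 1 stands for 0.02 m of shift or 360 degrees of turn. Its arguments: {"type":"object","properties":{"rows":{"type":"array","items":{"type":"object","properties":{"delta_pos":{"type":"array","items":{"type":"number","minimum":-1,"maximum":1}},"rot":{"type":"array","items":{"type":"number","minimum":-1,"maximum":1}},"fingers":{"type":"number"}}}},"squeeze":{"type":"number"}},"required":["rows"]}

```bash
mkdir -p pics && python3 - <<'E'
from workcell import env
import numpy as np, cv2
s=env.get_state(); print(s, env.hold_point_z)
for n in("scene","top"):
    p,d=env.read_camera(n); cv2.imwrite(f"pics/{n}0.png",p); np.savez(f"{n}0.npz",p=p,d=d,**env.get_calibration(n))
    c=env.get_calibration(n); print(n,c["mtx"].tolist(),(-c["R"].T@c["t"]).tolist(), c["R"].round(3).tolist())
E
```

```text
{'clock': 0.0, 'joint_pos': array([-1.47461990e+00,  3.14016829e-01,  4.49434253e-02,  1.30362150e+00,
        1.69725252e-05,  1.43121490e+00]), 'qvel': array([-0.00100238, -0.00094274, -0.00029677, -0.00025515,  0.00124074,
       -0.00142857]), 'tau': array([-3.64887846e-04, -4.80630469e+01,  2.98531634e+01,  1.92787702e-02,
       -1.44315582e-04, -3.24583006e-06]), 'tcp_pos': array([ 0.1342624 , -0.5585527 ,  0.23038501]), 'orientation': array([-9.48882093e-04,  9.93059874e-01,  1.17606062e-01,  2.90846044e-05]), 'wrist_force': array([ 0.80354618,  0.63050692, -0.46115595]), 'ft_torque': array([-0.03491406, -0.01772486,  0.0286066 ]), 'finger_gap': 0.08518942764120659} -0.0187
scene [[470.13683999944686, 0.0, 277.2877031991714], [0.0, 470.13683999944686, 208.20749528321437], [0.0, 0.0, 1.0]] [1.2142447541643417, 0.1408459757043862, 1.0745113748587931] [[-0.234, 0.972, 0.006], [0.758, 0.187, -0.625], [-0.608, -0.142, -0.781]]
top [[451.53641921901936, 0.0, 282.3390118289183], [0.0, 451.53641921901936, 212.25571119900218], [0.0, 0.0, 1.0]] [0.33872227308301806, -0.03578734125532443, 1.6083803658920532] [[0.011, -1.0, 0.003], [-0.995, -0.011, -0.097], [0.097, -0.002, -0.995]]
```

View pics/scene0.png

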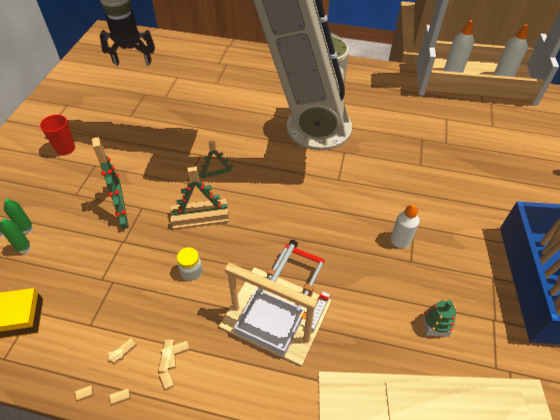

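View pics/top0.png

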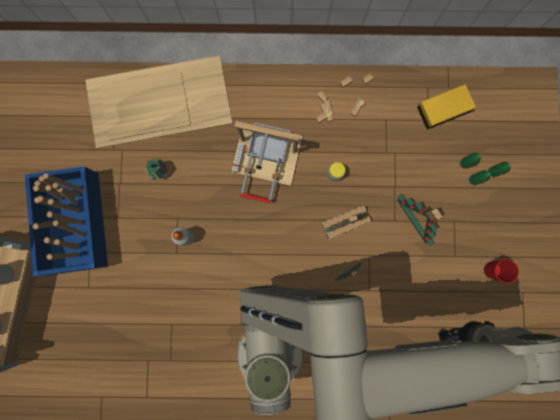

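Tree candidates: the one in the block (scene 197,195; top 347,221), the large one on the left (scene 112,185; top 415,220) and the small one (scene 213,162; top 348,270). The one in the slotted block matches the description. I'll check it in a crop and measure it.

```bash
cat > h.py <<'E'
from workcell import env
import numpy as np, cv2
def load(n): 
    z=np.load(n+".npz"); return z["p"],z["d"],z
def world(d,c):
    h,w=d.shape; u,v=np.meshgrid(np.arange(w),np.arange(h)); K=c["mtx"]
    X=np.stack([(u-K[0,2])/K[0,0]*d,(v-K[1,2])/K[1,1]*d,d],-1)
    return (X-c["t"])@c["R"]
def box(a): return (a.min(0).round(3).tolist(),np.median(a,0).round(3).tolist(),a.max(0).round(3).tolist())
E
python3 - <<'E'
from h import *
for n,(x0,x1,y0,y1) in dict(scene0=(160,340,140,350),top0=(225,385,115,285)).items():
    p,d,c=load(n); W=world(d,c); hsv=cv2.cvtColor(p,cv2.COLOR_BGR2HSV).astype(int)
    H,S,V=hsv[...,0],hsv[...,1],hsv[...,2]
    roi=np.zeros(d.shape,bool); roi[y0:y1,x0:x1]=1; roi&=d>0
    red=roi&((H<5)|(H>175))&(S>170)&(V>90)
    orange=roi&(H>=6)&(H<14)&(S>200)&(V>180)
    k,l,st,ce=cv2.connectedComponentsWithStats(red.astype(np.uint8))
    for i in range(1,k):
        if st[i,4]>5: print(n,"red",st[i,4],ce[i].round(),box(W[l==i]))
    k,l,st,ce=cv2.connectedComponentsWithStats(orange.astype(np.uint8))
    for i in range(1,k):
        if st[i,4]>2: print(n,"orange",st[i,4],ce[i].round(),box(W[l==i]))
    hi=roi&(W[...,2]>0.155)&(W[...,2]<0.3)
    k,l,st,ce=cv2.connectedComponentsWithStats(hi.astype(np.uint8))
    for i in range(1,k):
        if st[i,4]>8: print(n,"high",st[i,4],ce[i].round(),box(W[l==i]), cv2.minAreaRect(W[l==i][:,:2].astype(np.float32)*1000))
    cv2.imwrite(f"pics/{n}c.png",cv2.resize(p[y0:y1,x0:x1],None,fx=2.8,fy=2.8,interpolation=cv2.INTER_CUBIC))
a=cv2.imread("pics/scene0c.png");
E
```

```text
scene0 red 7 [189. 189.] ([0.467, -0.277, 0.133], [0.474, -0.272, 0.136], [0.478, -0.269, 0.138])
scene0 red 8 [202. 187.] ([0.458, -0.243, 0.132], [0.461, -0.24, 0.136], [0.464, -0.237, 0.141])
scene0 red 7 [211. 196.] ([0.449, -0.225, 0.093], [0.454, -0.222, 0.095], [0.457, -0.219, 0.096])
scene0 red 7 [184. 200.] ([0.48, -0.291, 0.091], [0.483, -0.289, 0.094], [0.486, -0.285, 0.098])
scene0 red 6 [219. 206.] ([0.445, -0.208, 0.049], [0.447, -0.206, 0.052], [0.449, -0.203, 0.054])
scene0 red 8 [287. 246.] ([0.529, 0.004, 0.046], [0.532, 0.009, 0.049], [0.536, 0.012, 0.051])
scene0 red 134 [308. 255.] ([0.533, 0.027, 0.041], [0.547, 0.068, 0.048], [0.557, 0.109, 0.054])
scene0 red 28 [323. 297.] ([0.652, 0.119, 0.041], [0.658, 0.127, 0.052], [0.661, 0.137, 0.057])
scene0 high 151 [193. 175.] ([0.452, -0.269, 0.155], [0.466, -0.256, 0.187], [0.473, -0.244, 0.204]) ((461.4830017089844, -258.43365478515625), (19.22711753845215, 24.51508331298828), 19.47791862487793)
scene0 high 1489 [273. 282.] ([0.616, -0.088, 0.155], [0.737, 0.027, 0.203], [0.769, 0.119, 0.209]) ((682.6444091796875, 27.823875427246094), (209.23716735839844, 136.74732971191406), 77.42034912109375)
top0 red 100 [255. 197.] ([0.525, 0.004, -0.003], [0.542, 0.056, 0.049], [0.559, 0.106, 0.057])
top0 high 633 [266. 136.] ([0.613, -0.09, 0.156], [0.728, 0.024, 0.204], [0.766, 0.116, 0.215]) ((679.9793701171875, 24.157546997070312), (209.81292724609375, 137.86744689941406), 78.54800415039062)
top0 high 43 [352. 219.] ([0.449, -0.274, 0.165], [0.457, -0.257, 0.201], [0.469, -0.248, 0.208]) ((458.85595703125, -260.31787109375), (12.585358619689941, 24.838350296020508), 27.172773361206055)
```

View pics/scene0c.png

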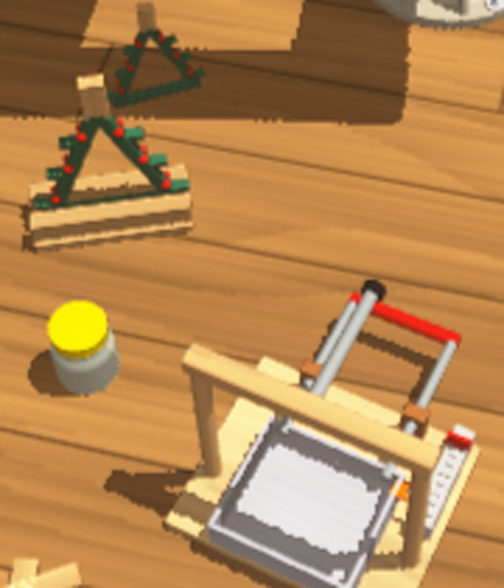

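The crop shows the tree standing in the slotted block, with its tab at scene (193,174). Its top is at about z 0.203, which is 12 + 190, so the size is right. Next I'll fit the tree and stand poses.

```bash
python3 - <<'E'
from h import *
def fit(a):
    m=a[:,:2].mean(0); u,s,vt=np.linalg.svd(a[:,:2]-m); v=vt[0]; return m.round(4).tolist(), round(np.degrees(np.arctan2(v[1],v[0]))%180,1), len(a)
for n in("scene0","top0"):
    p,d,c=load(n); W=world(d,c); hsv=cv2.cvtColor(p,cv2.COLOR_BGR2HSV).astype(int); H,S,V=[hsv[...,i] for i in range(3)]
    X,Y,Z=[W[...,i] for i in range(3)]; ok=d>0
    near=lambda x,y,r:ok&(np.hypot(X-x,Y-y)<r)
    red=near(.543,.056,.065)&((H<5)|(H>175))&(S>150)&(Z>.03); print(n,"handle",fit(W[red]),box(W[red]))
    beam=near(.74,.01,.13)&(Z>.198)&(S>60); print("beam",fit(W[beam]),box(W[beam]))
    bar=near(.66,.03,.07)&(Z>.18)&(Z<.215)&(S<80);print("bar",fit(W[bar]),box(W[bar]))
    clip=near(.658,.127,.03)&((H<5)|(H>175))&(S>150)&(Z>.03);
    if clip.any(): print("clip",fit(W[clip]),box(W[clip]))
    org=near(.71,.11,.06)&(H>5)&(H<16)&(S>220)&(V>150)&(Z>.03);
    if org.any(): print("orange",fit(W[org]),box(W[org]))
    tab=near(.46,-.259,.03)&(Z>.19); print("tabtop",fit(W[tab]),box(W[tab]))
    blk=near(.46,-.259,.11)&(Z>.031)&(Z<.042)&(S<150)&(V>120); print("block",fit(W[blk]),box(W[blk]), cv2.minAreaRect(W[blk][:,:2].astype(np.float32)*1000))
    g=near(.46,-.259,.09)&(Z>.05)&(Z<.15);print("tree",fit(W[g]))
    jar=ok&(H>22)&(H<34)&(S>180)&(Z>.06)&(Z<.09);print("jar",box(W[jar]))
E
```

```text
scene0 handle ([0.5457, 0.0642], np.float64(78.0), 144) ([0.529, 0.004, 0.041], [0.546, 0.066, 0.048], [0.557, 0.109, 0.054])
beam ([0.7363, 0.0191], np.float64(77.7), 958) ([0.616, -0.088, 0.198], [0.74, 0.023, 0.204], [0.769, 0.119, 0.209])
bar ([0.676, 0.0287], np.float64(168.0), 219) ([0.623, 0.013, 0.194], [0.676, 0.029, 0.2], [0.727, 0.044, 0.205])
clip ([0.6574, 0.1275], np.float64(72.6), 32) ([0.652, 0.119, 0.04], [0.658, 0.127, 0.051], [0.661, 0.137, 0.057])
orange ([0.7142, 0.0922], np.float64(169.8), 5) ([0.708, 0.09, 0.046], [0.715, 0.093, 0.047], [0.719, 0.093, 0.05])
tabtop ([0.4639, -0.2572], np.float64(121.1), 66) ([0.452, -0.269, 0.19], [0.464, -0.257, 0.199], [0.472, -0.244, 0.204])
block ([0.4676, -0.2581], np.float64(113.9), 581) ([0.407, -0.344, 0.031], [0.467, -0.259, 0.035], [0.52, -0.18, 0.042]) ((463.0839538574219, -261.09222412109375), (63.78730392456055, 160.33642578125), 24.298336029052734)
tree ([0.465, -0.2563], np.float64(113.5), 485)
jar ([0.614, -0.629, 0.06], [0.834, -0.55, 0.062], [0.911, -0.198, 0.081])
top0 handle ([0.5404, 0.0539], np.float64(77.
[... 404 characters left out ...]
], [0.469, -0.248, 0.208])
block ([0.4595, -0.2621], np.float64(113.4), 435) ([0.403, -0.346, 0.031], [0.459, -0.262, 0.037], [0.517, -0.182, 0.042]) ((460.23272705078125, -263.9764709472656), (57.79172134399414, 159.61465454101562), 23.270126342773438)
tree ([0.4533, -0.2484], np.float64(113.4), 131)Traceback (most recent call last):
  File "<stdin>", line 18, in <module>
  File "h.py", line 9, in box
    def box(a): return (a.min(0).round(3).tolist(),np.median(a,0).round(3).tolist(),a.max(0).round(3).tolist())
                        ~~~~~^^^
    return umr_minimum(a, axis, None, out, keepdims, initial, where)
ValueError: zero-size array to reduction operation minimum which has no identity
```

Emit:
{"name": "arm_command", "arguments": {
  "rows": [
    {"delta_pos": [0, 0, -0.4], "rot": [0, 0, -0.02316], "fingers": 0},
    {"delta_pos": [0, 0, -0.4], "rot": [0, 0, -0.02316], "fingers": 0},
    {"delta_pos": [0, 0, -0.4], "rot": [0, 0, -0.02316], "fingers": 0},
    {"delta_pos": [0, 0, -0.4], "rot": [0, 0, -0.02316], "fingers": 0},
    {"delta_pos": [0, 0, -0.4], "rot": [0, 0, -0.02316], "fingers": 0},
    {"delta_pos": [0, 0, -0.4], "rot": [0, 0, -0.02316], "fingers": 0},
    {"delta_pos": [0, 0, -0.4], "rot": [0, 0, -0.02316], "fingers": 0},
    {"delta_pos": [0, 0, -0.4], "rot": [0, 0, -0.02316], "fingers": 0},
    {"delta_pos": [0, 0, -0.4], "rot": [0, 0, -0.02316], "fingers": 0},
    {"delta_pos": [0, 0, -0.4], "rot": [0, 0, -0.02316], "fingers": 0},
    {"delta_pos": [0, 0, -0.4], "rot": [0, 0, -0.02316], "fingers": 0},
    {"delta_pos": [0, 0, -0.4], "rot": [0, 0, -0.02316], "fingers": 0},
    {"delta_pos": [0.326, 0.95, 0], "rot": [0, 0, 0], "fingers": 0},
    {"delta_pos": [0.326, 0.95, 0], "rot": [0, 0, 0], "fingers": 0},
    {"delta_pos": [0.326, 0.95, 0], "rot": [0, 0, 0], "fingers": 0},
    {"delta_pos": [0.326, 0.95, 0], "rot": [0, 0, 0], "fingers": 0}
  ]
}}

```text
clock: 1.7
tcp_pos: [0.195, -0.5028, 0.3267]
orientation: [-0.0, 0.548, 0.836, 0.001]
wrist_force: [0.1, 1.0, -0.0]
finger_gap: 0.0851
```

```bash
cat >> h.py <<'E'
def go(x,y,z,yaw=None):
    """shift (in units of 0.02 m, tool axes) and turn about tool z (turns) to reach world TCP; yaw = angle of tool y"""
    from scipy.spatial.transform import Rotation as Ro
    s=env.get_state(); q=s["orientation"]; R=Ro.from_quat([q[1],q[2],q[3],q[0]]).as_matrix()
    D=R.T@(np.array([x,y,z])-s["tcp_pos"])/.02
    cy=np.degrees(np.arctan2(R[1,1],R[0,1]))
    print("t",round(s["clock"],2),"tcp",s["tcp_pos"].round(4),"yawY",round(cy,1),"tilt",R[:,2].round(3),"F",s["wrist_force"].round(1),"gap",round(s["finger_gap"],4),"D",D.round(3), "turn",None if yaw is None else round(-(yaw-cy)/360,4))
E
python3 -c "
from h import *
go(.46,-.26,.30,23.6)"
```

```text
t 1.7 tcp [ 0.195  -0.5028  0.3267] yawY 23.5 tilt [ 0.     0.001 -1.   ] F [ 0.1  1.  -0. ] gap 0.0851 D [ 5.852 16.989  1.353] turn -0.0003
```

Emit:
{"name": "arm_command", "arguments": {
  "rows": [
    {"delta_pos": [0.325, 0.944, 0.04], "rot": [0, 0, 0], "fingers": 0},
    {"delta_pos": [0.325, 0.944, 0.04], "rot": [0, 0, 0], "fingers": 0},
    {"delta_pos": [0.325, 0.944, 0.04], "rot": [0, 0, 0], "fingers": 0},
    {"delta_pos": [0.325, 0.944, 0.04], "rot": [0, 0, 0], "fingers": 0},
    {"delta_pos": [0.325, 0.944, 0.04], "rot": [0, 0, 0], "fingers": 0},
    {"delta_pos": [0.325, 0.944, 0.04], "rot": [0, 0, 0], "fingers": 0},
    {"delta_pos": [0.325, 0.944, 0.04], "rot": [0, 0, 0], "fingers": 0},
    {"delta_pos": [0.325, 0.944, 0.04], "rot": [0, 0, 0], "fingers": 0},
    {"delta_pos": [0.325, 0.944, 0.04], "rot": [0, 0, 0], "fingers": 0},
    {"delta_pos": [0.325, 0.944, 0.04], "rot": [0, 0, 0], "fingers": 0},
    {"delta_pos": [0.325, 0.944, 0.04], "rot": [0, 0, 0], "fingers": 0},
    {"delta_pos": [0.325, 0.944, 0.04], "rot": [0, 0, 0], "fingers": 0},
    {"delta_pos": [0.325, 0.944, 0.04], "rot": [0, 0, 0], "fingers": 0},
    {"delta_pos": [0.325, 0.944, 0.04], "rot": [0, 0, 0], "fingers": 0},
    {"delta_pos": [0.325, 0.944, 0.04], "rot": [0, 0, 0], "fingers": 0},
    {"delta_pos": [0.325, 0.944, 0.04], "rot": [0, 0, 0], "fingers": 0},
    {"delta_pos": [0.325, 0.944, 0.04], "rot": [0, 0, 0], "fingers": 0},
    {"delta_pos": [0.325, 0.944, 0.04], "rot": [0, 0, 0], "fingers": 0},
    {"delta_pos": [0, 0, 0], "rot": [0, 0, 0], "fingers": 0}
  ]
}}

```text
clock: 3.6
tcp_pos: [0.4593, -0.2585, 0.3122]
orientation: [-0.001, 0.547, 0.837, 0.0]
wrist_force: [-0.2, -0.2, -0.3]
finger_gap: 0.0854
```

```bash
cat >> h.py <<'E'
def wrist(tag):
    c=env.get_calibration("wrist"); p,d=env.read_camera("wrist"); cv2.imwrite(f"pics/{tag}.png",p)
    K=c["mtx"]; h,w=d.shape; u,v=np.meshgrid(np.arange(w),np.arange(h))
    a=(u-K[0,2])/K[0,0]; b=(v-K[1,2])/K[1,1]; th=np.hypot(a,b); k=np.where(th>1e-9,np.tan(np.minimum(th,1.5))/np.maximum(th,1e-9),1)
    X=np.stack([a*k*d,b*k*d,d],-1); return p,d,(X-c["t"])@c["R"]
E
python3 - <<'E'
from h import *
go(.46,-.26,.171,23.6)
p,d,W=wrist("w1")
X,Y,Z=[W[...,i] for i in range(3)]
t=(d>0)&(np.hypot(X-.46,Y+.26)<.035)&(Z>.185)&(Z<.215)
print(t.sum(),box(W[t]) if t.any() else 0, cv2.minAreaRect(W[t][:,:2].astype(np.float32)*1000) if t.any() else 0)
print(np.argwhere(t).mean(0))
E
```

```text
t 3.6 tcp [ 0.4593 -0.2585  0.3122] yawY 23.7 tilt [-0.001  0.001 -1.   ] F [-0.2 -0.2 -0.3] gap 0.0854 D [-9.200e-02  3.000e-03  7.061e+00] turn 0.0002
541 ([0.451, -0.271, 0.186], [0.461, -0.256, 0.201], [0.472, -0.245, 0.203]) ((461.60260009765625, -257.63421630859375), (13.920692443847656, 23.585378646850586), 23.769323348999023)
[203.48243993 282.07208872]
```

View pics/w1.png

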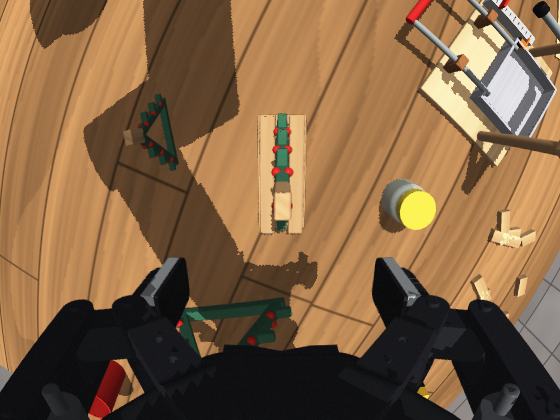

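The wrist view shows the tab at pixel (282,205), centred between the fingers, with the jar clear of them. The measured tab (13.9 × 23.6 mm, yaw 23.8°) matches. I'll go down and pinch it.

Emit:
{"name": "arm_command", "arguments": {
  "rows": [
    {"delta_pos": [0, 0.011, 0.706], "rot": [0, 0, 0], "fingers": 0},
    {"delta_pos": [0, 0.011, 0.706], "rot": [0, 0, 0], "fingers": 0},
    {"delta_pos": [0, 0.011, 0.706], "rot": [0, 0, 0], "fingers": 0},
    {"delta_pos": [0, 0.011, 0.706], "rot": [0, 0, 0], "fingers": 0},
    {"delta_pos": [0, 0.011, 0.706], "rot": [0, 0, 0], "fingers": 0},
    {"delta_pos": [0, 0.011, 0.706], "rot": [0, 0, 0], "fingers": 0},
    {"delta_pos": [0, 0.011, 0.706], "rot": [0, 0, 0], "fingers": 0},
    {"delta_pos": [0, 0.011, 0.706], "rot": [0, 0, 0], "fingers": 0},
    {"delta_pos": [0, 0.011, 0.706], "rot": [0, 0, 0], "fingers": 0},
    {"delta_pos": [0, 0.011, 0.706], "rot": [0, 0, 0], "fingers": 0},
    {"delta_pos": [0, 0, 0], "rot": [0, 0, 0], "fingers": 1},
    {"delta_pos": [0, 0, 0], "rot": [0, 0, 0], "fingers": 1},
    {"delta_pos": [0, 0, 0], "rot": [0, 0, 0], "fingers": 1},
    {"delta_pos": [0, 0, 0], "rot": [0, 0, 0], "fingers": 1},
    {"delta_pos": [0, 0, 0], "rot": [0, 0, 0], "fingers": 1},
    {"delta_pos": [0, 0, 0], "rot": [0, 0, 0], "fingers": 1},
    {"delta_pos": [0, 0, 0], "rot": [0, 0, 0], "fingers": 1},
    {"delta_pos": [0, 0, 0], "rot": [0, 0, 0], "fingers": 1},
    {"delta_pos": [0, 0, 0], "rot": [0, 0, 0], "fingers": 1},
    {"delta_pos": [0, 0, 0], "rot": [0, 0, 0], "fingers": 1}
  ],
  "squeeze": 50
}}

```text
clock: 5.65
tcp_pos: [0.4609, -0.2614, 0.1725]
orientation: [0.001, 0.548, 0.837, -0.0]
wrist_force: [0.6, -0.5, 6.1]
finger_gap: 0.0134
```

Emit:
{"name": "arm_command", "arguments": {
  "rows": [
    {"delta_pos": [0, 0, -0.5], "rot": [0, 0, 0], "fingers": 1},
    {"delta_pos": [0, 0, -0.5], "rot": [0, 0, 0], "fingers": 1},
    {"delta_pos": [0, 0, -0.5], "rot": [0, 0, 0], "fingers": 1},
    {"delta_pos": [0, 0, -0.5], "rot": [0, 0, 0], "fingers": 1},
    {"delta_pos": [0, 0, -0.5], "rot": [0, 0, 0], "fingers": 1},
    {"delta_pos": [0, 0, -0.5], "rot": [0, 0, 0], "fingers": 1},
    {"delta_pos": [0, 0, -0.5], "rot": [0, 0, 0], "fingers": 1},
    {"delta_pos": [0, 0, -0.5], "rot": [0, 0, 0], "fingers": 1},
    {"delta_pos": [0, 0, -0.5], "rot": [0, 0, 0], "fingers": 1},
    {"delta_pos": [0, 0, -0.5], "rot": [0, 0, 0], "fingers": 1},
    {"delta_pos": [0, 0, -0.5], "rot": [0, 0, 0], "fingers": 1},
    {"delta_pos": [0, 0, -0.5], "rot": [0, 0, 0], "fingers": 1},
    {"delta_pos": [0, 0, 0], "rot": [0, 0, 0], "fingers": 1}
  ]
}}

```text
clock: 6.95
tcp_pos: [0.4609, -0.2613, 0.2934]
orientation: [0.001, 0.548, 0.837, -0.0]
wrist_force: [-0.5, -0.0, -0.1]
finger_gap: 0.0131
```

```bash
python3 -c "
from h import *
go(.46,-.26,.29,-12.1)"
```

```text
t 6.95 tcp [ 0.4609 -0.2613  0.2934] yawY 23.6 tilt [ 0.002 -0.002 -1.   ] F [-0.5 -0.  -0.1] gap 0.0131 D [ 0.079 -0.016  0.17 ] turn 0.0991
```

Emit:
{"name": "arm_command", "arguments": {
  "rows": [
    {"delta_pos": [0, 0, 0], "rot": [0, 0, 0.0165], "fingers": 1},
    {"delta_pos": [0, 0, 0], "rot": [0, 0, 0.0165], "fingers": 1},
    {"delta_pos": [0, 0, 0], "rot": [0, 0, 0.0165], "fingers": 1},
    {"delta_pos": [0, 0, 0], "rot": [0, 0, 0.0165], "fingers": 1},
    {"delta_pos": [0, 0, 0], "rot": [0, 0, 0.0165], "fingers": 1},
    {"delta_pos": [0, 0, 0], "rot": [0, 0, 0.0165], "fingers": 1},
    {"delta_pos": [0, 0, 0], "rot": [0, 0, 0], "fingers": 1}
  ]
}}

```text
clock: 7.65
tcp_pos: [0.4602, -0.2608, 0.2913]
orientation: [-0.0, 0.778, 0.629, -0.0]
wrist_force: [-0.1, 0.1, -0.3]
finger_gap: 0.0138
```

Emit:
{"name": "arm_command", "arguments": {
  "rows": [
    {"delta_pos": [0.45, 0.064, 0], "fingers": 1, "rot": [0, 0, 0]},
    {"delta_pos": [0.912, 0.129, 0], "rot": [0, 0, 0], "fingers": 1},
    {"delta_pos": [0.912, 0.129, 0], "rot": [0, 0, 0], "fingers": 1},
    {"delta_pos": [0.912, 0.129, 0], "rot": [0, 0, 0], "fingers": 1},
    {"delta_pos": [0.912, 0.129, 0], "rot": [0, 0, 0], "fingers": 1},
    {"delta_pos": [0.912, 0.129, 0], "rot": [0, 0, 0], "fingers": 1},
    {"delta_pos": [0.912, 0.129, 0], "rot": [0, 0, 0], "fingers": 1},
    {"delta_pos": [0.912, 0.129, 0], "rot": [0, 0, 0], "fingers": 1},
    {"delta_pos": [0.912, 0.129, 0], "rot": [0, 0, 0], "fingers": 1},
    {"delta_pos": [0.912, 0.129, 0], "rot": [0, 0, 0], "fingers": 1},
    {"delta_pos": [0.912, 0.129, 0], "rot": [0, 0, 0], "fingers": 1},
    {"delta_pos": [0.912, 0.129, 0], "rot": [0, 0, 0], "fingers": 1},
    {"delta_pos": [0.912, 0.129, 0], "rot": [0, 0, 0], "fingers": 1},
    {"delta_pos": [0.912, 0.129, 0], "rot": [0, 0, 0], "fingers": 1},
    {"delta_pos": [0.912, 0.129, 0], "rot": [0, 0, 0], "fingers": 1},
    {"delta_pos": [0.912, 0.129, 0], "rot": [0, 0, 0], "fingers": 1},
    {"delta_pos": [0.912, 0.129, 0], "rot": [0, 0, 0], "fingers": 1},
    {"delta_pos": [0.912, 0.129, 0], "rot": [0, 0, 0], "fingers": 1},
    {"delta_pos": [0.45, 0.064, 0], "rot": [0, 0, 0], "fingers": 1},
    {"delta_pos": [0, 0, 0], "rot": [0, 0, 0], "fingers": 1}
  ]
}}

```text
clock: 9.65
tcp_pos: [0.5744, 0.0515, 0.2914]
orientation: [-0.0, 0.777, 0.63, -0.0]
wrist_force: [0.3, -0.7, -0.0]
finger_gap: 0.0133
```

```bash
python3 - <<'E'
from h import *
go(.5752,.0497,.2785,-12.1)
p,d=env.read_camera("scene"); c=env.get_calibration("scene"); np.savez("scene1.npz",p=p,d=d,**c)
W=world(d,c); X,Y,Z=[W[...,i] for i in range(3)]
ex=np.array([.978,-.21]);ey=np.array([.21,.978]);o=np.array([.541,.057])
L=(W[...,:2]-o); xs=L@ex; ys=L@ey
hsv=cv2.cvtColor(p,cv2.COLOR_BGR2HSV).astype(int); H,S,V=[hsv[...,i] for i in range(3)]
g=(d>0)&(abs(xs-.035)<.05)&(abs(ys)<.1)&(H>40)&(H<95)&(S>80)&(Z>.09)
Q=np.stack([xs,ys,Z],-1)
print("green",g.sum(),box(Q[g]))
for z in np.arange(.13,.27,.02):
    m=g&(abs(Z-z)<.01)
    if m.any(): print(round(z,2),"y",ys[m].min().round(3),ys[m].max().round(3),"x",np.median(xs[m]).round(4))
bar=(d>0)&(xs>.06)&(xs<.18)&(abs(ys)<.03)&(Z>.17)&(Z<.215)
print("bar",box(Q[bar]))
cv2.imwrite("pics/s1.png",cv2.resize(p[100:360,170:370],None,fx=2.3,fy=2.3,interpolation=cv2.INTER_CUBIC))
E
```

```text
t 9.65 tcp [0.5744 0.0515 0.2914] yawY -11.9 tilt [-0.  0. -1.] F [ 0.3 -0.7 -0. ] gap 0.0133 D [-0.081  0.059  0.645] turn 0.0006
green 679 ([0.026, -0.072, 0.135], [0.038, 0.016, 0.184], [0.043, 0.08, 0.274])
0.13 y -0.049 0.063 x 0.0393
0.15 y -0.072 0.079 x 0.0363
0.17 y -0.048 0.08 x 0.039
0.19 y -0.054 0.058 x 0.0398
0.21 y -0.053 0.061 x 0.0377
0.23 y -0.028 0.039 x 0.0397
0.25 y -0.034 0.043 x 0.0376
0.27 y -0.011 0.02 x 0.0394
bar ([0.076, -0.008, 0.189], [0.125, 0.001, 0.2], [0.179, 0.01, 0.205])
```

View pics/s1.png

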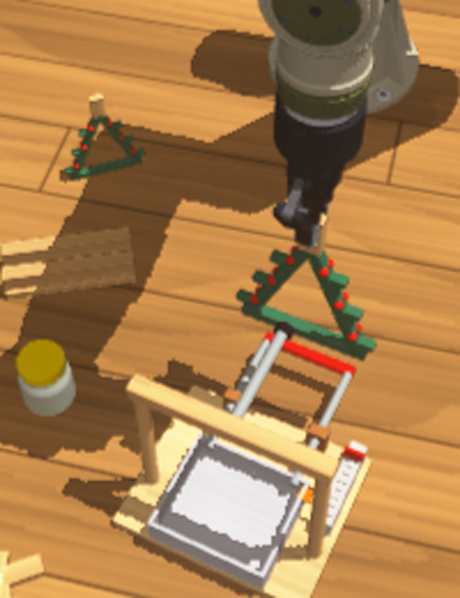

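The view shows the tree held upright in front of the knob. It sits about 4 mm to +y of the bar, so I'll shift it −y, lower slightly, and slide it over the bar.

Emit:
{"name": "arm_command", "arguments": {
  "rows": [
    {"delta_pos": [-0.175, 0, 0.4], "rot": [0, 0, 0], "fingers": 1},
    {"delta_pos": [0, 0, 0], "rot": [0, 0, 0], "fingers": 1},
    {"delta_pos": [0, 0.3, 0], "rot": [0, 0, 0], "fingers": 1},
    {"delta_pos": [0, 0.4, 0], "rot": [0, 0, 0], "fingers": 1},
    {"delta_pos": [0, 0.4, 0], "rot": [0, 0, 0], "fingers": 1},
    {"delta_pos": [0, 0.4, 0], "rot": [0, 0, 0], "fingers": 1},
    {"delta_pos": [0, 0.4, 0], "rot": [0, 0, 0], "fingers": 1},
    {"delta_pos": [0, 0.4, 0], "rot": [0, 0, 0], "fingers": 1},
    {"delta_pos": [0, 0.4, 0], "rot": [0, 0, 0], "fingers": 1},
    {"delta_pos": [0, 0.4, 0], "rot": [0, 0, 0], "fingers": 1},
    {"delta_pos": [0, 0.4, 0], "rot": [0, 0, 0], "fingers": 1},
    {"delta_pos": [0, 0.4, 0], "rot": [0, 0, 0], "fingers": 1},
    {"delta_pos": [0, 0.4, 0], "rot": [0, 0, 0], "fingers": 1},
    {"delta_pos": [0, 0.3, 0], "rot": [0, 0, 0], "fingers": 1},
    {"delta_pos": [0, 0.1, 0], "rot": [0, 0, 0], "fingers": 1},
    {"delta_pos": [0, 0, 0], "rot": [0, 0, 0], "fingers": 1}
  ]
}}

```text
clock: 11.3
tcp_pos: [0.6657, 0.0271, 0.2834]
orientation: [-0.0, 0.778, 0.629, -0.0]
wrist_force: [0.0, 0.3, -1.0]
finger_gap: 0.0137
```

Emit:
{"name": "arm_command", "arguments": {
  "rows": [
    {"delta_pos": [0, 0, 0.2], "rot": [0, 0, 0], "fingers": 1},
    {"delta_pos": [0, 0, 0.3], "rot": [0, 0, 0], "fingers": 1},
    {"delta_pos": [0, 0, 0.3], "rot": [0, 0, 0], "fingers": 1},
    {"delta_pos": [0, 0, 0.3], "rot": [0, 0, 0], "fingers": 1},
    {"delta_pos": [0, 0, 0.3], "rot": [0, 0, 0], "fingers": 1},
    {"delta_pos": [0, 0, 0.3], "rot": [0, 0, 0], "fingers": 1},
    {"delta_pos": [0, 0, 0.2], "rot": [0, 0, 0], "fingers": 1},
    {"delta_pos": [0, 0, 0], "rot": [0, 0, 0], "fingers": 1}
  ]
}}

```text
clock: 12.1
tcp_pos: [0.6651, 0.0272, 0.2448]
orientation: [-0.0, 0.778, 0.629, -0.001]
wrist_force: [0.5, -0.8, -1.2]
finger_gap: 0.0133
```

```bash
python3 - <<'E'
from h import *
go(.541+.978*.128,.057-.21*.128,.2385,-12.1)
p,d=env.read_camera("scene"); c=env.get_calibration("scene")
W=world(d,c); X,Y,Z=[W[...,i] for i in range(3)]
ex=np.array([.978,-.21]);ey=np.array([.21,.978]);o=np.array([.541,.057])
L=(W[...,:2]-o); xs=L@ex; ys=L@ey
hsv=cv2.cvtColor(p,cv2.COLOR_BGR2HSV).astype(int); H,S,V=[hsv[...,i] for i in range(3)]
g=(d>0)&(abs(xs-.135)<.05)&(abs(ys)<.1)&(H>40)&(H<95)&(S>80)&(Z>.06)
Q=np.stack([xs,ys,Z],-1)
print("green",g.sum(),box(Q[g]))
for z in np.arange(.08,.23,.02):
    m=g&(abs(Z-z)<.01)
    if m.any(): print(round(z,2),"y",ys[m].min().round(3),ys[m].max().round(3),"x",np.median(xs[m]).round(4))
cv2.imwrite("pics/s2.png",cv2.resize(p[120:360,200:370],None,fx=2.5,fy=2.5,interpolation=cv2.INTER_CUBIC))
E
```

```text
t 12.1 tcp [0.6651 0.0272 0.2448] yawY -12.1 tilt [-0.001  0.    -1.   ] F [ 0.5 -0.8 -1.2] gap 0.0133 D [0.156 0.02  0.312] turn 0.0001
green 253 ([0.119, -0.075, 0.093], [0.127, 0.022, 0.114], [0.135, 0.076, 0.226])
0.1 y -0.05 0.064 x 0.1267
0.12 y -0.075 0.076 x 0.1284
0.14 y 0.044 0.044 x 0.1262
0.16 y -0.058 0.057 x 0.1279
0.18 y -0.03 0.032 x 0.1333
0.2 y -0.04 0.039 x 0.1271
0.22 y -0.017 0.016 x 0.1307
```

View pics/s2.png

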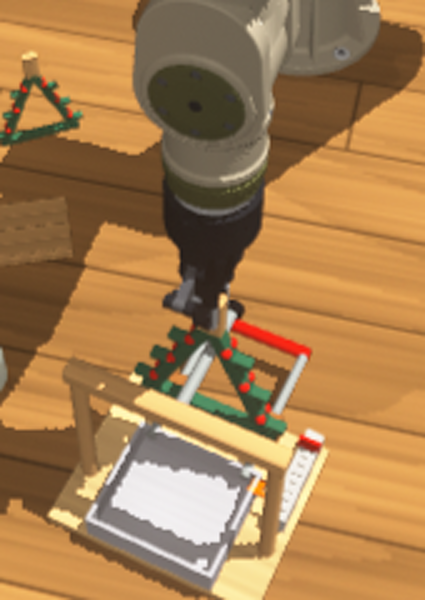

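The picture shows the bar through the frame, and the tree centred on it in y with no contact yet. I'll lower in small steps until it touches.

Emit:
{"name": "arm_command", "arguments": {
  "rows": [
    {"delta_pos": [0, 0, 0.1], "rot": [0, 0, 0], "fingers": 1},
    {"delta_pos": [0, 0, 0.1], "rot": [0, 0, 0], "fingers": 1},
    {"delta_pos": [0, 0, 0.1], "rot": [0, 0, 0], "fingers": 1},
    {"delta_pos": [0, 0, 0], "rot": [0, 0, 0], "fingers": 1}
  ]
}}

```text
clock: 12.55
tcp_pos: [0.6657, 0.0274, 0.2396]
orientation: [-0.0, 0.778, 0.629, 0.0]
wrist_force: [1.1, 1.3, -0.5]
finger_gap: 0.0131
```

Emit:
{"name": "arm_command", "arguments": {
  "rows": [
    {"delta_pos": [0, 0, 0.05], "rot": [0, 0, 0], "fingers": 1},
    {"delta_pos": [0, 0, 0], "rot": [0, 0, 0], "fingers": 1}
  ]
}}

```text
clock: 12.75
tcp_pos: [0.6658, 0.0275, 0.2391]
orientation: [0.0, 0.777, 0.629, 0.001]
wrist_force: [0.6, 2.1, 0.6]
finger_gap: 0.013
```

Emit:
{"name": "arm_command", "arguments": {
  "rows": [
    {"delta_pos": [0, 0, 0.05], "rot": [0, 0, 0], "fingers": 1},
    {"delta_pos": [0, 0, 0.05], "rot": [0, 0, 0], "fingers": 1},
    {"delta_pos": [0, 0, 0], "rot": [0, 0, 0], "fingers": 1}
  ]
}}

```text
clock: 13.05
tcp_pos: [0.666, 0.0278, 0.2379]
orientation: [0.0, 0.777, 0.629, 0.001]
wrist_force: [0.0, 3.7, 6.2]
finger_gap: 0.0129
```

Emit:
{"name": "arm_command", "arguments": {
  "rows": [
    {"delta_pos": [0.06, 0, 0], "rot": [0, 0, 0], "fingers": 1},
    {"delta_pos": [0, 0, 0], "rot": [0, 0, 0], "fingers": 0.78},
    {"delta_pos": [0, 0, 0], "rot": [0, 0, 0], "fingers": 0.74},
    {"delta_pos": [0, 0, 0], "rot": [0, 0, 0], "fingers": 0.7},
    {"delta_pos": [0, 0, 0], "rot": [0, 0, 0], "fingers": 0.6},
    {"delta_pos": [0, 0, 0], "rot": [0, 0, 0], "fingers": 0.5},
    {"delta_pos": [0, 0, 0], "rot": [0, 0, 0], "fingers": 0.5},
    {"delta_pos": [0, 0, 0], "rot": [0, 0, 0], "fingers": 0.5}
  ]
}}

```text
clock: 13.85
tcp_pos: [0.6658, 0.0283, 0.2366]
orientation: [0.0, 0.778, 0.629, -0.0]
wrist_force: [-0.7, 0.4, -0.4]
finger_gap: 0.0427
```

Emit:
{"name": "arm_command", "arguments": {
  "rows": [
    {"delta_pos": [0, 0, -0.2], "rot": [0, 0, 0], "fingers": 0.5},
    {"delta_pos": [0, 0, -0.4], "rot": [0, 0, 0], "fingers": 0.5},
    {"delta_pos": [0, 0, -0.5], "rot": [0, 0, 0], "fingers": 0.5},
    {"delta_pos": [0, 0, -0.5], "rot": [0, 0, 0], "fingers": 0.5},
    {"delta_pos": [0, 0, -0.6], "rot": [0, 0, 0], "fingers": 0.5},
    {"delta_pos": [0, 0, -0.6], "rot": [0, 0, 0], "fingers": 0.5},
    {"delta_pos": [0, 0, -0.6], "rot": [0, 0, 0], "fingers": 0.5},
    {"delta_pos": [0, 0, -0.6], "rot": [0, 0, 0], "fingers": 0.5},
    {"delta_pos": [0, 0, 0], "rot": [0, 0, 0], "fingers": 0.5},
    {"delta_pos": [0, 0, 0], "rot": [0, 0, 0], "fingers": 0.5}
  ]
}}

```text
clock: 14.85
tcp_pos: [0.6661, 0.0283, 0.3173]
orientation: [0.001, 0.778, 0.629, 0.0]
wrist_force: [0.2, 0.8, -0.9]
finger_gap: 0.0427
```

```bash
cat >> h.py <<'E'
ex=np.array([.978,-.21]);ey=np.array([.21,.978]);o=np.array([.541,.057])
def stand():
    p,d=env.read_camera("scene"); c=env.get_calibration("scene"); W=world(d,c); L=W[...,:2]-o
    Q=np.stack([L@ex,L@ey,W[...,2]],-1); return p,d,Q,cv2.cvtColor(p,cv2.COLOR_BGR2HSV).astype(int)
E
python3 - <<'E'
from h import *
go(.541,.057,.3,-12.1)
p,d,Q,h=stand(); H,S,V=[h[...,i] for i in range(3)]
xs,ys,Z=[Q[...,i] for i in range(3)]
g=(d>0)&(abs(xs-.135)<.05)&(abs(ys)<.1)&(H>40)&(H<95)&(S>80)&(Z>.06)
print("green",box(Q[g]))
for z in np.arange(.08,.23,.02):
    m=g&(abs(Z-z)<.01)
    if m.any(): print(round(z,2),"y",ys[m].min().round(3),ys[m].max().round(3),"x",np.median(xs[m]).round(4))
t=(d>0)&(abs(xs-.128)<.03)&(abs(ys)<.03)&(Z>.235)&(Z<.29); print("tab",box(Q[t]))
cl=(d>0)&((H<5)|(H>175))&(S>150)&(abs(xs-.1)<.03)&(abs(ys-.095)<.03)&(Z>.03); print("clip",cl.sum(),box(Q[cl]),np.argwhere(cl).mean(0))
og=(d>0)&(H>5)&(H<16)&(S>200)&(V>150)&(abs(xs-.165)<.03)&(abs(ys-.075)<.03)&(Z>.03)&(Z<.06); print("ptr",og.sum(),box(Q[og]) if og.any() else 0,np.argwhere(og).mean(0))
cv2.imwrite("pics/s3.png",cv2.resize(p[180:360,200:370],None,fx=3,fy=3,interpolation=cv2.INTER_CUBIC))
E
```

```text
t 14.85 tcp [0.6661 0.0283 0.3173] yawY -12.1 tilt [ 0.001 -0.    -1.   ] F [ 0.2  0.8 -0.9] gap 0.0427 D [ 0.095 -6.42   0.854] turn 0.0001
green ([0.122, -0.075, 0.089], [0.128, 0.015, 0.148], [0.137, 0.077, 0.222])
0.08 y -0.049 0.02 x 0.1272
0.1 y -0.075 0.077 x 0.1274
0.12 y -0.043 0.067 x 0.1305
0.14 y -0.059 0.059 x 0.1281
0.16 y -0.052 0.059 x 0.1286
0.18 y -0.04 0.04 x 0.1299
0.2 y -0.038 0.039 x 0.1288
0.22 y -0.01 0.016 x 0.1329
tab ([0.121, -0.012, 0.235], [0.134, 0.001, 0.26], [0.136, 0.012, 0.27])
clip 32 ([0.096, 0.084, 0.04], [0.099, 0.093, 0.051], [0.102, 0.104, 0.059]) [296.90625 323.21875]
ptr 2 ([0.154, 0.067, 0.045], [0.156, 0.069, 0.046], [0.157, 0.071, 0.046]) [313.  304.5]
```

View pics/s3.png

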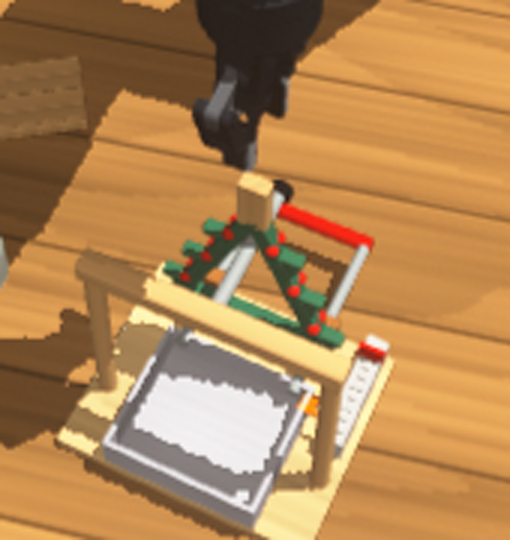

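The tree hangs upright and released, with its tab top at about z 0.268 and y≈0 on the bar. Now I'll back out along −x to above the handle.

Emit:
{"name": "arm_command", "arguments": {
  "rows": [
    {"delta_pos": [0, -0.6, 0], "rot": [0, 0, 0], "fingers": 0.3},
    {"delta_pos": [0.014, -0.9, 0], "rot": [0, 0, 0], "fingers": 0.3},
    {"delta_pos": [0.014, -0.9, 0], "rot": [0, 0, 0], "fingers": 0.3},
    {"delta_pos": [0.014, -0.9, 0], "rot": [0, 0, 0], "fingers": 0.3},
    {"delta_pos": [0.014, -0.9, 0], "rot": [0, 0, 0], "fingers": 0.3},
    {"delta_pos": [0.014, -0.9, 0], "rot": [0, 0, 0], "fingers": 0.3},
    {"delta_pos": [0.014, -0.9, 0], "rot": [0, 0, 0], "fingers": 0.3},
    {"delta_pos": [0.014, -0.42, 0], "rot": [0, 0, 0], "fingers": 0.3},
    {"delta_pos": [0, 0, 0.9], "rot": [0, 0, 0], "fingers": 0.3},
    {"delta_pos": [0, 0, 0.9], "rot": [0, 0, 0], "fingers": 0.3},
    {"delta_pos": [0, 0, 0.9], "rot": [0, 0, 0], "fingers": 0.3},
    {"delta_pos": [0, 0, 0.9], "rot": [0, 0, 0], "fingers": 0.3},
    {"delta_pos": [0, 0, 0.9], "rot": [0, 0, 0], "fingers": 0.3},
    {"delta_pos": [0, 0, 0.9], "rot": [0, 0, 0], "fingers": 0.3},
    {"delta_pos": [0, 0, 0], "rot": [0, 0, 0], "fingers": 0.3}
  ]
}}

```text
clock: 16.4
tcp_pos: [0.539, 0.0571, 0.2057]
orientation: [-0.002, 0.778, 0.629, -0.002]
wrist_force: [0.4, 1.2, 0.7]
finger_gap: 0.0602
```

```bash
python3 - <<'E'
from h import *
p,d,W=wrist("w2"); L=W[...,:2]-o; Q=np.stack([L@ex,L@ey,W[...,2]],-1); h=cv2.cvtColor(p,cv2.COLOR_BGR2HSV).astype(int); H,S,V=[h[...,i] for i in range(3)]
r=(d>0)&((H<5)|(H>175))&(S>150)&(abs(Q[...,0])<.04)&(abs(Q[...,1])<.07)&(Q[...,2]>.02); print("handle",r.sum(),box(Q[r]),Q[r].mean(0).round(4))
cl=(d>0)&((H<5)|(H>175))&(S>150)&(abs(Q[...,0]-.1)<.03)&(abs(Q[...,1]-.095)<.03)&(Q[...,2]>.03); print("clip",cl.sum(),box(Q[cl]) if cl.any() else 0)
hx=np.median(Q[r][:,0]); t=o+ex*hx; go(t[0],t[1],.0245,-12.1)
E
```

```text
handle 1483 ([-0.004, -0.054, 0.039], [0.002, 0.004, 0.047], [0.009, 0.055, 0.05]) [0.0024 0.0034 0.0469]
clip 189 ([0.096, 0.084, 0.038], [0.097, 0.094, 0.052], [0.101, 0.105, 0.056])
t 16.45 tcp [0.5398 0.057  0.2073] yawY -12.1 tilt [-0.003  0.    -1.   ] F [-0.1 -0.1  0.8] gap 0.0596 D [0.016 0.2   9.142] turn 0.0
```

Emit:
{"name": "arm_command", "arguments": {
  "rows": [
    {"delta_pos": [0, 0.2, 0.8], "rot": [0, 0, 0], "fingers": 0.3},
    {"delta_pos": [0, 0, 0.9], "rot": [0, 0, 0], "fingers": 0.3},
    {"delta_pos": [0, 0, 0.9], "rot": [0, 0, 0], "fingers": 0.3},
    {"delta_pos": [0, 0, 0.9], "rot": [0, 0, 0], "fingers": 0.3},
    {"delta_pos": [0, 0, 0.9], "rot": [0, 0, 0], "fingers": 0.3},
    {"delta_pos": [0, 0, 0.9], "rot": [0, 0, 0], "fingers": 0.3},
    {"delta_pos": [0, 0, 0.9], "rot": [0, 0, 0], "fingers": 0.3},
    {"delta_pos": [0, 0, 0.9], "rot": [0, 0, 0], "fingers": 0.3},
    {"delta_pos": [0, 0, 0.8], "rot": [0, 0, 0], "fingers": 0.3},
    {"delta_pos": [0, 0, 0.6], "rot": [0, 0, 0], "fingers": 0.3},
    {"delta_pos": [0, 0, 0.6], "rot": [0, 0, 0], "fingers": 0.3},
    {"delta_pos": [0, 0, 0], "rot": [0, 0, 0], "fingers": 1},
    {"delta_pos": [0, 0, 0], "rot": [0, 0, 0], "fingers": 1},
    {"delta_pos": [0, 0, 0], "rot": [0, 0, 0], "fingers": 1},
    {"delta_pos": [0, 0, 0], "rot": [0, 0, 0], "fingers": 1},
    {"delta_pos": [0, 0, 0], "rot": [0, 0, 0], "fingers": 1},
    {"delta_pos": [0, 0, 0], "rot": [0, 0, 0], "fingers": 1},
    {"delta_pos": [0, 0, 0], "rot": [0, 0, 0], "fingers": 1},
    {"delta_pos": [0, 0, 0], "rot": [0, 0, 0], "fingers": 1}
  ],
  "squeeze": 60
}}

```text
clock: 18.35
tcp_pos: [0.5428, 0.0567, 0.0274]
orientation: [-0.001, 0.777, 0.629, -0.001]
wrist_force: [-6.7, 0.0, 5.5]
finger_gap: 0.0124
```

Emit:
{"name": "arm_command", "arguments": {
  "rows": [
    {"delta_pos": [0, -0.15, 0], "rot": [0, 0, 0], "fingers": 1},
    {"delta_pos": [0, -0.3, 0], "rot": [0, 0, 0], "fingers": 1},
    {"delta_pos": [0, -0.3, 0], "rot": [0, 0, 0], "fingers": 1},
    {"delta_pos": [0, -0.3, 0], "rot": [0, 0, 0], "fingers": 1},
    {"delta_pos": [0, -0.3, 0], "rot": [0, 0, 0], "fingers": 1},
    {"delta_pos": [0, -0.3, 0], "rot": [0, 0, 0], "fingers": 1},
    {"delta_pos": [0, -0.3, 0], "rot": [0, 0, 0], "fingers": 1},
    {"delta_pos": [0, -0.3, 0], "rot": [0, 0, 0], "fingers": 1},
    {"delta_pos": [0, -0.3, 0], "rot": [0, 0, 0], "fingers": 1},
    {"delta_pos": [0, -0.3, 0], "rot": [0, 0, 0], "fingers": 1},
    {"delta_pos": [0, -0.3, 0], "rot": [0, 0, 0], "fingers": 1},
    {"delta_pos": [0, -0.2, 0], "rot": [0, 0, 0], "fingers": 1},
    {"delta_pos": [0, -0.1, 0], "rot": [0, 0, 0], "fingers": 1},
    {"delta_pos": [0, 0, 0], "rot": [0, 0, 0], "fingers": 1},
    {"delta_pos": [0, 0, 0], "rot": [0, 0, 0], "fingers": 1}
  ]
}}

```text
clock: 19.85
tcp_pos: [0.479, 0.0705, 0.0274]
orientation: [0.002, 0.778, 0.629, 0.001]
wrist_force: [8.1, -1.4, -0.4]
finger_gap: 0.0116
```

```bash
cat > chk.py <<'E'
from h import *
import sys
tag=sys.argv[1]
go(.5,.06,.0274,-12.1)
p,d,Q,h=stand(); H,S,V=[h[...,i] for i in range(3)]; xs,ys,Z=[Q[...,i] for i in range(3)]
cl=(d>0)&((H<5)|(H>175))&(S>150)&(abs(xs-.1)<.03)&(abs(ys-.095)<.03)&(Z>.03); print("clip",cl.sum(),box(Q[cl]),np.argwhere(cl).mean(0))
og=(d>0)&(H>5)&(H<17)&(S>190)&(V>140)&(abs(xs-.1)<.04)&(abs(ys-.075)<.025)&(Z>.03)&(Z<.06); print("ptr",og.sum(),box(Q[og]) if og.any() else 0,np.argwhere(og).mean(0))
r=(d>0)&((H<5)|(H>175))&(S>150)&(abs(xs+.06)<.04)&(abs(ys)<.07)&(Z>.03);print("handle",box(Q[r]))
t=(d>0)&(abs(xs-.128)<.03)&(abs(ys)<.03)&(Z>.245)&(Z<.29); print("tab",box(Q[t]))
cv2.imwrite(f"pics/{tag}.png",cv2.resize(p[200:350,220:370],None,fx=4,fy=4,interpolation=cv2.INTER_CUBIC))
E
python3 chk.py s4
```

```text
t 19.85 tcp [0.479  0.0705 0.0274] yawY -12.1 tilt [ 0.004 -0.001 -1.   ] F [ 8.1 -1.4 -0.4] gap 0.0116 D [-0.292  1.138  0.007] turn 0.0
clip 32 ([0.095, 0.084, 0.039], [0.099, 0.093, 0.051], [0.102, 0.104, 0.055]) [296.90625 323.21875]
ptr 16 ([0.089, 0.063, 0.043], [0.096, 0.071, 0.045], [0.103, 0.084, 0.048]) [293.4375 315.6875]
handle ([-0.072, -0.054, 0.039], [-0.062, 0.021, 0.047], [-0.047, 0.054, 0.075])
tab ([0.122, -0.012, 0.246], [0.133, 0.002, 0.264], [0.137, 0.012, 0.271])
```

View pics/s4.png

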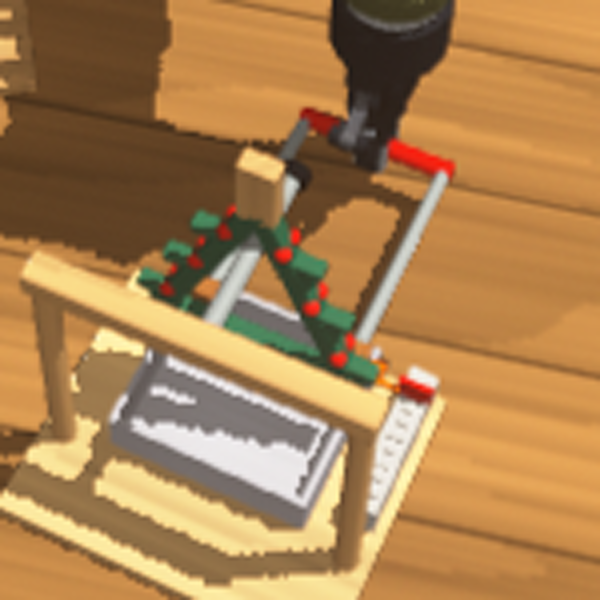

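The picture shows the tray pulled out, with the orange pointer tip at crop (392,383) next to the clip's end at (402,385). I'll measure the difference in both cameras.

```bash
python3 - <<'E'
from h import *
p,d,Q,h=stand(); 
def rep(n,d,Q,h):
    H,S,V=[h[...,i] for i in range(3)]; xs,ys,Z=[Q[...,i] for i in range(3)]
    cl=(d>0)&((H<4)|(H>175))&(S>150)&(abs(xs-.1)<.03)&(abs(ys-.095)<.03)&(Z>.03)
    og=(d>0)&(H>4)&(H<20)&(S>170)&(V>120)&(abs(xs-.1)<.03)&(abs(ys-.075)<.02)&(Z>.038)&(Z<.056)
    for nm,m in(("clip",cl),("ptr",og)):
        a=Q[m]; 
        if not len(a): print(n,nm,"none"); continue
        a=a[np.argsort(a[:,1])]; a=a if nm=="ptr" else a
        print(n,nm,len(a)); print(a[:: max(1,len(a)//14)].round(4).tolist())
rep("scene",d,Q,h)
p,d,W=wrist("w3"); L=W[...,:2]-o; Q=np.stack([L@ex,L@ey,W[...,2]],-1)
rep("wrist",d,Q,cv2.cvtColor(p,cv2.COLOR_BGR2HSV).astype(int))
E
```

```text
scene clip 22
[[0.0994, 0.0849, 0.0533], [0.0953, 0.0859, 0.0524], [0.0986, 0.0871, 0.0537], [0.0992, 0.0877, 0.0502], [0.0993, 0.0885, 0.0409], [0.0977, 0.0893, 0.0541], [0.0976, 0.0905, 0.0396], [0.1014, 0.0907, 0.0564], [0.0963, 0.0914, 0.0534], [0.0988, 0.0924, 0.0534], [0.099, 0.0929, 0.0491], [0.0993, 0.0938, 0.0401], [0.0983, 0.0948, 0.0546], [0.0995, 0.0955, 0.0521], [0.0951, 0.0964, 0.0504], [0.1002, 0.0965, 0.0439], [0.0988, 0.0982, 0.0479], [0.1008, 0.0982, 0.0565], [0.0997, 0.1004, 0.0564], [0.0986, 0.1006, 0.0496], [0.0984, 0.1025, 0.0559], [0.0993, 0.1031, 0.0529]]
scene ptr 21
[[0.0875, 0.0559, 0.0558], [0.0896, 0.0569, 0.0549], [0.0912, 0.0576, 0.0531], [0.0899, 0.063, 0.0452], [0.0876, 0.0649, 0.043], [0.0873, 0.0673, 0.0444], [0.0904, 0.0685, 0.0455], [0.0865, 0.0696, 0.0449], [0.0931, 0.0696, 0.0457], [0.0949, 0.0705, 0.0443], [0.0889, 0.0706, 0.0447], [0.1036, 0.0711, 0.0492], [0.0979, 0.0717, 0.0452], [0.0926, 0.072, 0.0468], [0.1011, 0.073, 0.0465], [0.1017, 0.0756, 0.0496], [0.1005, 0.0756, 0.0426], [0.1006, 0.0782, 0.0449], [0.0985, 0.0801, 0.0429], [0.1012, 0.0812, 0.0431], [0.1008, 0.0835, 0.0444]]
wrist clip none
wrist ptr none
```

View pics/w3.png

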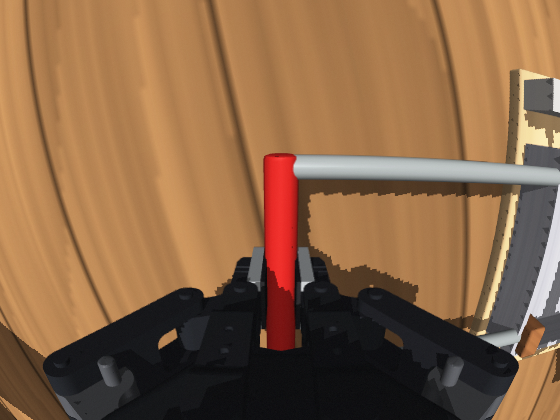

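The wrist view shows the fingers gripping the red handle at (281,300). From the scene measurement the pointer tip is at x≈0.101 and the clip centre at about 0.098, so I'll pull 3 mm more.

Emit:
{"name": "arm_command", "arguments": {
  "rows": [
    {"delta_pos": [0, -0.07, 0], "rot": [0, 0, 0], "fingers": 1},
    {"delta_pos": [0, -0.08, 0], "rot": [0, 0, 0], "fingers": 1},
    {"delta_pos": [0, 0, 0], "rot": [0, 0, 0], "fingers": 1},
    {"delta_pos": [0, 0, 0], "rot": [0, 0, 0], "fingers": 1},
    {"delta_pos": [0, 0, 0], "rot": [0, 0, 0], "fingers": 1},
    {"delta_pos": [0, 0, 0], "rot": [0, 0, 0], "fingers": 1},
    {"delta_pos": [0, 0, 0], "rot": [0, 0, 0], "fingers": 1},
    {"delta_pos": [0, 0, 0], "rot": [0, 0, 0], "fingers": 1}
  ]
}}

```text
clock: 20.8
tcp_pos: [0.4763, 0.0711, 0.0275]
orientation: [0.002, 0.778, 0.629, 0.002]
wrist_force: [6.7, -0.8, 0.4]
finger_gap: 0.0116
```

```bash
python3 chk.py s5; python3 - <<'E'
from h import *
p,d,Q,h=stand(); H,S,V=[h[...,i] for i in range(3)]; xs,ys,Z=[Q[...,i] for i in range(3)]
og=(d>0)&(H>4)&(H<20)&(S>170)&(V>120)&(abs(xs-.1)<.03)&(ys>.074)&(ys<.09)&(Z>.038)&(Z<.056)
print(Q[og].round(4).tolist())
E
```

```text
t 20.8 tcp [0.4763 0.0711 0.0275] yawY -12.1 tilt [ 0.004 -0.001 -1.   ] F [ 6.7 -0.8  0.4] gap 0.0116 D [-0.293  1.276  0.009] turn 0.0
clip 32 ([0.095, 0.084, 0.04], [0.099, 0.093, 0.051], [0.101, 0.104, 0.056]) [296.90625 323.21875]
ptr 12 ([0.086, 0.067, 0.043], [0.093, 0.071, 0.045], [0.099, 0.08, 0.049]) [292.33333333 315.91666667]
handle ([-0.075, -0.054, 0.039], [-0.065, 0.019, 0.047], [-0.054, 0.054, 0.069])
tab ([0.121, -0.011, 0.245], [0.133, 0.001, 0.264], [0.137, 0.013, 0.27])
[[0.1007, 0.0753, 0.0478], [0.0996, 0.0775, 0.0477], [0.0978, 0.0795, 0.0464], [0.0996, 0.0804, 0.0449], [0.0972, 0.0822, 0.0425], [0.1002, 0.0834, 0.0434]]
```

View pics/s5.png

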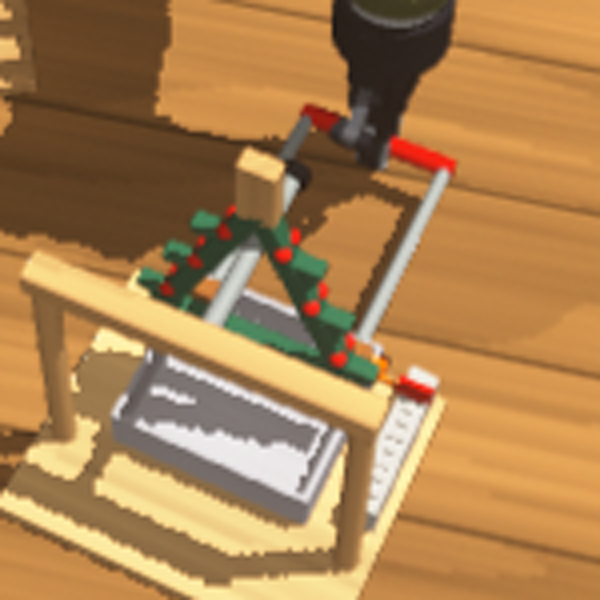

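The pointer tip now lines up with the clip: about 0.098–0.099 against a clip centre of 0.098. The grip is steady and the tree hasn't moved, so I'm handing in.

```bash
python3 -c "
from workcell import env
env.hand_in()
s=env.get_state();print(s['clock'],s['tcp_pos'],s['wrist_force'],s['finger_gap'])"
```

```text
the job is handed in; nothing more can be done
the job is handed in; nothing more can be done
```

I hung the tree on the bar and let go of it, then pulled the tray out about 68 mm to the clip and handed in while still gripping the handle, at about 21 s. The hand-in gave no verdict, and the state could not be read afterwards.

- **Tree:** it hangs upright and centred on the bar to within a few millimetres, 7–10 mm from the bar point along the bar. Its tab top stayed at about 0.268–0.271 m, and it did not move while I pulled the tray.
- **Pointer:** the tip was at about x = 0.098–0.099 m in the stand's frame and the clip's centre at about 0.098 m, well inside the 6 mm allowed. The tip reading rests on six pixels scattered from 0.097 to 0.101 m, so it is good to about 2 mm. The wrist camera could not see the pointer or clip at the end.
- **Grip:** the spring pulls with about 7–8 N, steady between looks. The finger opening reads 11.6 mm on a 14 mm handle. The tree's 14 mm tab also read low, at 13 mm, but the handle reading is lower still. The handle moved as far as the fingers did, so I saw no slip.
- **Bystanders:** I kept clear of the glue bottle, ornament and jar, but did not measure their positions again at the end.

I viewed 10 pictures, which is the full budget.

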